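# Find the filler plate that fits the dry-block heater

### The arm

A 7-joint arm with a two-finger parallel gripper is mounted at the origin on the work surface. World frame = base frame: x ahead of the robot, y to its left, z up, the work surface at z = 0. Lengths are in m, angles in rad, forces in N, time in s.
With the tool pointing down it reaches from about 0.4 to 0.875 m from the base axis. Payload 19.3 kg.
Tool frame: the origin (TCP) lies midway between the tips of the shut fingers; the grasp point (between the pads) lies 19 mm behind it; z points along the fingers, y is the line along which they close (so a half turn about z gives the same grasp; the last joint's range is limited). The gripper opens to 85 mm and grips with 20 to 120 N. Pads are 22 mm wide; open, the fingers measure 114 mm over their backs; the gripper's body (76 mm by 85 mm) begins 54 mm behind the grasp point. The pads swing forward as they close: fully open they stand 13 mm farther back than shut.
Start: joints at [1.267, 0.521, -0.036, 1.599, 0.021, 1.021, -0.113], TCP at [0.145, -0.608, 0.231] pointing down, gripper open.
Joint ranges: [-2.91, 2.91], [-0.3, 2.13], [-1.5, 1.42], [0.17, 2.43], [-1.26, 4.41], [0.16, 1.93], [-2.52, 2.52]. Speed limits (rad/s): [1.89, 1.89, 2.39, 2.39, 3.01, 3.01, 3.01].

### API

Orientations are given as [roll, pitch, yaw] about the fixed x, y, z axes, in that order (R = Rz(yaw) Ry(pitch) Rx(roll)).
In Python, from workcell import * gives the robot as it stands. The module is installed in compiled form; this text tells all that it offers.
- The arm moves only by the tool play_rows, never from a script. Its argument "deltas" is a list of rows, each a list of 7 numbers: the shift along the tool's x, y, z in units of 500 mm (1.0 is 500 mm), then the turn, a rotation vector about the tool's x, y, z in units of 120 degrees (1.0 is 120 degrees), then the closure, from 0 (fully open) to 1 (shut). A call has 1 to 10 rows; each row is the pose to reach, as a shift and turn from the pose commanded when the call began, along the tool's axes at that moment; what a row does not reach only later rows make up. A row lasts 1/10 s, in which the tool goes at most 50 mm and 8.59 degrees, less where a joint would pass 70% of its speed; a pose out of reach is approached as far as the arm can. A call with a number of a shift or a turn outside -1 to 1 is refused whole. A call with a gripper value outside its range is refused whole. The fingers move at their own pace and stop on an object; "newtons" is the grip in N (left out, the last holds). Time passes only in rows, so rows that repeat a pose let the fingers close. It gives the time, the measured TCP pose, the force, the opening and the grip force at its end, in the units of the state.
- observe(): the state, without advancing time (a new reading comes with each control period).
- grab_frame(name): name is "scene" or "side" or "wrist"; returns the picture (400x640x3 uint8, red, green, blue); there is no depth.
- get_calibration(name): a dict with "fovy" (degrees; the focal length in pixels is half the picture's height over the tangent of half this angle, whatever the lens; pixels are square), "cx", "cy" (the principal point, pixels), "xyz" and "rotation" of the camera in the world. Camera axes: x right, y down, z forward; pixel columns grow to the right and rows downward; lengths in m; the calibration is good to about 2 mm. The wrist camera is an equidistant fisheye: a pixel r from the principal point sees the ray r / f radians off the axis. A picture is of the moment at which its call begins: read the wrist's pose just before it. get_calibration takes no time and is no camera call; for the wrist camera it gives the pose at the moment of the call.
- job_done(): hands the job in; it is judged then, once.
The state is a dict: "clock": time; "qpos": joint angles; "qd": joint speeds; "joint_efforts": joint torques, N m; "position": TCP position; "tool_rot": TCP orientation; "force": force on the tool from outside, world axes, zero at the start; "moment": the same for the moment, N m; "grip_width": finger opening in m; "finger_force": force on a finger pad.
Only numpy, scipy, OpenCV 4.12 (cv2) and the standard library are available. Lean on these libraries where they do the work, as an engineer would, in place of code of your own. Each camera call takes 0.05 s, during which the arm holds its last target. There are 200 camera calls.

### The job

Take up the play beside the tube block in the dry-block heater: find by trying which of the four filler plates goes all the way down into the gap between the steel lip and the block and is held there snugly (one that rattles is too thin, one that needs forcing is too thick). Leave that one fully down and the other three standing in the slots of the blue stand; work gently, never pressing hard on the heater, and leave the bottle, beaker and pot alone.

Things in the scene. Friction and masses are not known exactly. Their poses are not given: they have to be found in the camera images.
- heater: Dry-block heater fixed to the bench: grey and white housing 180 mm (x) by 200 mm (y), 85 mm high; origin: centre of its underside, z up. In its top is a well, x = -20 to 66 mm, y = -40 to 40 mm, floor at z = 50 mm, with an aluminium tube block in it (74 mm along y, top at z = 85 mm, three orange-capped tubes up to z = 101 mm, at least 30 mm from the gap). Do not load it over 40 N.
- lip: Steel lip fixed to the heater. Origin: middle of the top edge of its gap face, at heater x = -20, y = 0, z = 115 mm (30 mm above the block); the face is 70 mm wide along y, upright, looks to +x, and goes down to the well floor. The gap runs from it to the block: 8.3 to 15.6 mm, not reported. The block yields +x up to 2.5 mm on a spring (2.5 to 5.5 N), then stops. A fitting plate bears on both.
- stand: Blue plastic stand fixed to the bench, 162 mm (x) by 74 mm (y), 45 mm high; origin: centre of its underside. Four slots open to above at x = -54, -18, 18 and 54 mm, each 18 mm (x) by 56 mm (y), floor at z = 8 mm. One filler plate stands in each; which plate is in which slot varies, and any slot takes any plate.
- spacer_green: Flat aluminium filler plate, upright, green plastic handle on top. 10 mm thick (x), 50 mm wide (y), 115 mm high: bare metal to 70 mm, handle (same thickness, 36 mm wide along y) from 70 to 115 mm. Foot tapered on both faces: 3 mm thinner per side at the bottom, full thickness from 12 mm up. 50 to 100 g. Origin: centre of the underside, z up.
- spacer_yellow: Flat aluminium filler plate, upright, yellow plastic handle on top. 12 mm thick (x), 50 mm wide (y), 115 mm high: bare metal to 70 mm, handle (same thickness, 36 mm wide along y) from 70 to 115 mm. Foot tapered on both faces: 3 mm thinner per side at the bottom, full thickness from 12 mm up. 50 to 100 g. Origin: centre of the underside, z up.
- spacer_red: Flat aluminium filler plate, upright, red plastic handle on top. 14 mm thick (x), 50 mm wide (y), 115 mm high: bare metal to 70 mm, handle (same thickness, 36 mm wide along y) from 70 to 115 mm. Foot tapered on both faces: 3 mm thinner per side at the bottom, full thickness from 12 mm up. 50 to 100 g. Origin: centre of the underside, z up.
- spacer_black: Flat aluminium filler plate, upright, black plastic handle on top. 16 mm thick (x), 50 mm wide (y), 115 mm high: bare metal to 70 mm, handle (same thickness, 36 mm wide along y) from 70 to 115 mm. Foot tapered on both faces: 3 mm thinner per side at the bottom, full thickness from 12 mm up. 50 to 100 g. Origin: centre of the underside, z up.
- reagent_bottle: Amber bottle with a blue cap, 60 mm diameter, 130 mm high, standing; origin: centre of underside. Leave alone.
- beaker: Glass beaker, 64 mm diameter, 80 mm high, standing; origin: centre of underside. Leave alone.
- sample_pot: White lidded pot, 52 mm diameter, 60 mm high, standing; origin: centre of underside. Leave alone.

How it is judged:
By the outcome, as a careful person would: the job done as asked, in the order asked, and still so for the second after the job is handed in, with the robot touching nothing.
It also fails if it takes over 72 s, if anything falls off the work surface, if the arm or the gripper's body presses on something with over 40 N, if the wrist force passes 120 N, or if a joint passes its speed limit or range.

## Working session

There is one attempt and no reset: what is moved stays moved. The work goes in short steps, Python scripts to look and compute and a tool call to move; the robot and the scene stay as the last step left them, time stands still between calls to the robot, and variables do not carry over. Pictures are saved under pics/ and viewed, at most 10 in all, crops included, and the job is handed in when it is done.

Besides the shell and the picture viewer there is one more tool, called after ">>>" as name([rows], argument=value, ...), one row to a line, values as JSON. play_rows: Moves the arm, as the interface text tells. Its arguments: {"type":"object","properties":{"deltas":{"type":"array"},"newtons":{"type":"number"}},"required":["deltas"]}

```bash
mkdir -p pics
python3 - <<'E'
from workcell import *
import cv2,numpy as np
s=observe();print({k:np.round(v,3) if not isinstance(v,str) else v for k,v in s.items()})
a=[]
for n in("scene","side"):
    c=get_calibration(n);print(n,c)
    im=grab_frame(n);cv2.imwrite(f"pics/{n}0.png",im[...,::-1])
E
```

```text
{'clock': np.float64(0.0), 'qpos': array([ 1.267,  0.522, -0.036,  1.6  ,  0.021,  1.021, -0.113]), 'qd': array([ 0.001,  0.001, -0.001, -0.   ,  0.001,  0.002, -0.001]), 'joint_efforts': array([-2.0000e-03, -9.2713e+01,  1.9790e+00, -3.6994e+01,  1.8000e-02,
        8.0000e-03, -0.0000e+00]), 'position': array([ 0.145, -0.608,  0.231]), 'tool_rot': array([-3.14 ,  0.   ,  0.234]), 'force': array([ 0.409,  0.774, -0.266]), 'moment': array([-0.018,  0.014, -0.016]), 'finger_force': np.float64(0.0), 'grip_width': np.float64(0.085)}
scene {'fovy': 43.278498062177796, 'cx': 324.6044076442463, 'cy': 198.5050679073572, 'xyz': array([ 0.93416542, -0.26424862,  0.75039037]), 'rotation': array([-2.5399868 , -0.01278593,  0.89729441])}
side {'fovy': 54.650165554670906, 'cx': 319.9722344365136, 'cy': 198.46402120670712, 'xyz': array([0.13272279, 0.50388426, 0.46938495]), 'rotation': array([-2.08431698, -0.02482595, -2.41213185])}
```

View pics/scene0.png

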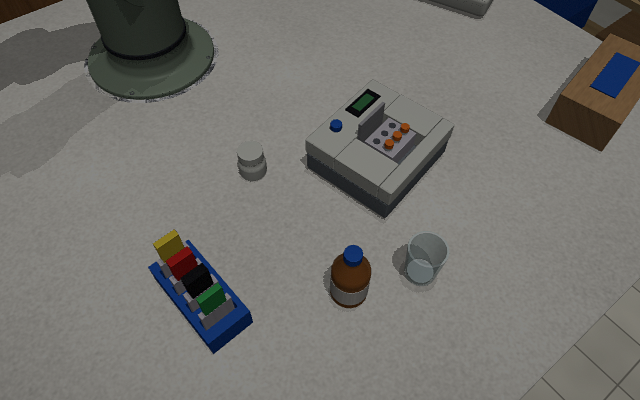

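View pics/side0.png

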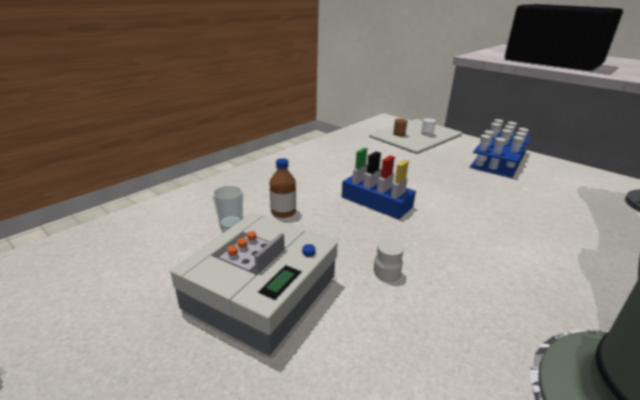

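```bash
cat > h.py <<'E'
from workcell import *
import cv2,numpy as np
from scipy.spatial.transform import Rotation as Ro
def Rm(r): return Ro.from_euler('xyz',r).as_matrix()
def cast(c,uv,z,fish=False):
    uv=np.atleast_2d(np.array(uv,float)); f=200/np.tan(np.radians(c['fovy']/2))
    d=(uv-[c['cx'],c['cy']])/f
    if fish:
        r=np.linalg.norm(d,axis=1,keepdims=True)+1e-9
        d=np.hstack([d/r*np.sin(r),np.cos(r)])
    else: d=np.hstack([d,np.ones((len(d),1))])
    d=d@Rm(c['rotation']).T
    return c['xyz']+d*((z-c['xyz'][2])/d[:,2])[:,None]
def masks(im):
    h=cv2.cvtColor(im,cv2.COLOR_RGB2HSV);H,S,V=cv2.split(h)
    return {'green':(H>50)&(H<75)&(S>120)&(V>60),'yellow':(H>20)&(H<32)&(S>120)&(V>90),'red':((H<5)|(H>174))&(S>150)&(V>80),'blue':(H>105)&(H<125)&(S>150)&(V>60)}
def delta(p,yaw=None):
    """target TCP world -> row numbers from present measured pose"""
    s=observe();R=Rm(s['tool_rot']);d=R.T@(np.array(p)-s['position'])/0.5
    t=np.zeros(3)
    if yaw is not None: t=Ro.from_matrix(R.T@Rm([np.pi,0,yaw])).as_rotvec()/np.radians(120)
    return np.round(np.r_[d,t],4)
E
python3 - <<'E'
from h import *
c=get_calibration("scene");np.set_printoptions(precision=4,suppress=True)
print("heater top",cast(c,[(307,145),(386,192),(452,128),(376,80)],.085)[:,:2])
print("lip top",cast(c,[(358,131),(384,102)],.115)[:,:2])
print("stand top",cast(c,[(190,241),(252,315),(214,345),(150,265)],.045)[:,:2])
im=cv2.imread("pics/scene0.png")[...,::-1].copy()
for k,m in masks(im).items():
    n,l,st,ce=cv2.connectedComponentsWithStats(m.astype(np.uint8))
    for i in range(1,n):
        if st[i,4]>60: print(k,st[i],ce[i],cast(c,ce[i],.105)[0,:2])
print(get_calibration("wrist"))
print("others",cast(c,[(353,297),(420,275),(252,172)],0)[:,:2])
E
```

```text
heater top [[0.4761 0.0733]
 [0.6337 0.1135]
 [0.6033 0.3006]
 [0.4281 0.2762]]
lip top [[0.5251 0.1446]
 [0.5015 0.2254]]
stand top [[ 0.4929 -0.1759]
 [ 0.6573 -0.1676]
 [ 0.661  -0.2344]
 [ 0.4921 -0.2459]]
green [352  94  21  17 156] [362.641  101.6538] [0.4705 0.2035]
green [196 283  26  21 178] [208.2697 292.8989] [ 0.6173 -0.205 ]
yellow [153 230  25  19 173] [165.0694 238.7977] [ 0.5047 -0.2101]
red [166 247  26  20 215] [178.5581 256.4279] [ 0.5425 -0.209 ]
blue [ 591   53   49   45 1135] [615.2476  74.5013] [0.7096 0.6279]
blue [331 119  11  10  80] [336.05 123.6 ] [0.4823 0.1322]
blue [ 148  240  102  104 1781] [202.6715 301.4531] [ 0.6234 -0.2175]
blue [344 245  19  17 259] [353.0347 253.2162] [ 0.6934 -0.0089]
{'fovy': 65.70646984690485, 'cx': 318.156584643899, 'cy': 198.85057487062326, 'xyz': array([ 0.2178, -0.5901,  0.373 ]), 'rotation': array([ 2.8385,  0.0016, -1.3367])}
others [[ 0.7142 -0.0185]
 [ 0.7529  0.0928]
 [ 0.4068 -0.0048]]
```

```bash
python3 -c "
from h import *
print(delta([.575,-.25,.30],1.5708))"
```

```text
[ 1.0029e+00 -4.9680e-01 -1.3790e-01 -4.0000e-04 -3.0000e-04 -6.3840e-01]
```

>>> play_rows([
  [1,-0.497,-0.138,0,0,-0.638,0],
  [1,-0.497,-0.138,0,0,-0.638,0],
  [1,-0.497,-0.138,0,0,-0.638,0],
  [1,-0.497,-0.138,0,0,-0.638,0],
  [1,-0.497,-0.138,0,0,-0.638,0],
  [1,-0.497,-0.138,0,0,-0.638,0],
  [1,-0.497,-0.138,0,0,-0.638,0],
  [1,-0.497,-0.138,0,0,-0.638,0],
  [1,-0.497,-0.138,0,0,-0.638,0],
  [1,-0.497,-0.138,0,0,-0.638,0],
])

```text
clock: 1.1
position: [0.527, -0.2889, 0.2927]
tool_rot: [-3.141, -0.0, 1.575]
force: [0.2, -0.9, 0.1]
grip_width: 0.0854
finger_force: 0.0
```

```bash
python3 -c "
from h import *
print(observe()['position'],delta([.575,-.25,.30],1.5708))"
```

```text
[ 0.52696694 -0.28887585  0.29271086] [ 0.0774  0.0964 -0.0146 -0.0001 -0.0001  0.002 ]
```

>>> play_rows([
  [0.077,0.096,-0.015,0,0,0.002,0.5],
  [0.077,0.096,-0.015,0,0,0.002,0.5],
  [0.077,0.096,-0.015,0,0,0.002,0.5],
  [0.077,0.096,-0.015,0,0,0.002,0.5],
])

```text
clock: 1.5
position: [0.5732, -0.2525, 0.2996]
tool_rot: [-3.141, 0.0, 1.565]
force: [-0.9, -0.4, -0.1]
grip_width: 0.0427
finger_force: 0.0
```

Run:
```python
from h import *
import json
c=get_calibration("wrist");im=grab_frame("wrist");cv2.imwrite("pics/w1.png",im[...,::-1])
s=observe();print(s['position'],s['grip_width'],s['tool_rot'],c)
np.save("w1c.npy",c,allow_pickle=True)
print(delta([.53,.09,.30],1.81))
```

```text
[ 0.57290136 -0.25300152  0.29972711] 0.04287323554255659 [-3.14054568e+00  3.98243965e-04  1.56427868e+00] {'fovy': 65.70646984690485, 'cx': 318.156584643899, 'cy': 198.85057487062326, 'xyz': array([ 0.57268179, -0.17609745,  0.44179468]), 'rotation': array([ 2.83907758e+00,  1.41759518e-03, -5.14427640e-03])}
[ 6.854e-01 -9.030e-02 -7.000e-04 -5.000e-04  1.000e-04 -1.173e-01]
```

View pics/w1.png

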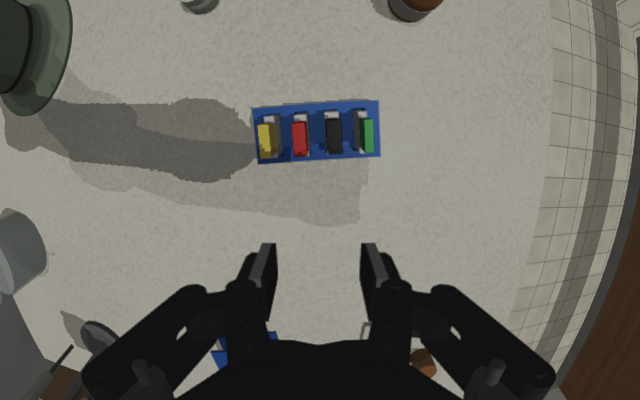

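Run:
```python
from h import *
np.set_printoptions(precision=4,suppress=True)
c=np.load("w1c.npy",allow_pickle=True).item()
P=cast(c,[(253,107),(378,100),(380,156),(258,163)],.045,True);print(P[:,:2],P[:,:2].mean(0))
im=cv2.imread("pics/w1.png")[...,::-1].copy()
M=masks(im);g=cv2.cvtColor(im,cv2.COLOR_RGB2GRAY);sat=cv2.cvtColor(im,cv2.COLOR_RGB2HSV)[...,1]
bk=np.zeros_like(g,bool);bk[102:162,320:350]=(g<45)[102:162,320:350];bk&=sat<80;M['black']=bk
for k,m in M.items():
    if k=='blue':continue
    m=m.copy();m[:95]=0;m[170:]=0;m[:,:245]=0;m[:,385:]=0
    cn,_=cv2.findContours(m.astype(np.uint8),0,2);q=max(cn,key=cv2.contourArea);r=cv2.minAreaRect(q);b=cv2.boxPoints(r)
    print(k,cv2.boundingRect(q),b.round(1).tolist());print(cast(c,b,.123,True)[:,:2].round(4).tolist())
cv2.imwrite("pics/w1z.png",cv2.resize(im[90:175,240:390,::-1],None,fx=5,fy=5,interpolation=3))
```

```text
[[ 0.4887 -0.1763]
 [ 0.6484 -0.1683]
 [ 0.6529 -0.2415]
 [ 0.4925 -0.2501]] [ 0.5706 -0.209 ]
green (363, 119, 11, 34) [[362.70001220703125, 119.0999984741211], [371.8999938964844, 118.5999984741211], [373.70001220703125, 151.89999389648438], [364.5, 152.39999389648438]]
[[0.6179, -0.1901], [0.6275, -0.1894], [0.6302, -0.2243], [0.6204, -0.225]]
yellow (257, 124, 14, 34) [[256.79998779296875, 124.4000015258789], [268.0, 123.30000305175781], [271.3999938964844, 156.6999969482422], [260.20001220703125, 157.8000030517578]]
[[0.5087, -0.1946], [0.5205, -0.1938], [0.5229, -0.229], [0.5109, -0.23]]
red (292, 122, 15, 34) [[291.29998779296875, 122.4000015258789], [304.79998779296875, 121.5], [307.0, 154.89999389648438], [293.5, 155.8000030517578]]
[[0.5447, -0.1936], [0.5585, -0.1929], [0.5604, -0.2276], [0.5463, -0.2284]]
black (325, 119, 17, 35) [[324.29998779296875, 119.0999984741211], [340.20001220703125, 118.0999984741211], [342.29998779296875, 152.1999969482422], [326.5, 153.1999969482422]]
[[0.5784, -0.1905], [0.5946, -0.1894], [0.5971, -0.2249], [0.5806, -0.226]]
```

View pics/w1z.png

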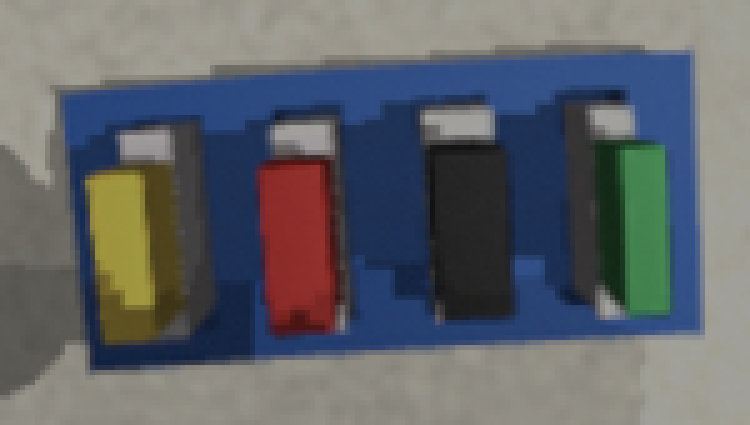

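>>> play_rows([
  [0.685,-0.09,0,0,0,-0.117,0.5],
  [0.685,-0.09,0,0,0,-0.117,0.5],
  [0.685,-0.09,0,0,0,-0.117,0.5],
  [0.685,-0.09,0,0,0,-0.117,0.5],
  [0.685,-0.09,0,0,0,-0.117,0.5],
  [0.685,-0.09,0,0,0,-0.117,0.5],
  [0.685,-0.09,0,0,0,-0.117,0.5],
  [0.685,-0.09,0,0,0,-0.117,0.5],
  [0.685,-0.09,0,0,0,-0.117,0.5],
  [0.685,-0.09,0,0,0,-0.117,0.5],
])

```text
clock: 2.55
position: [0.5307, 0.089, 0.3]
tool_rot: [-3.141, 0.001, 1.808]
force: [-0.6, -0.1, -0.1]
grip_width: 0.0429
finger_force: 0.0
```

Run:
```python
from h import *
c=get_calibration("wrist");im=grab_frame("wrist");cv2.imwrite("pics/w2.png",im[...,::-1])
s=observe();print(s['position'],s['grip_width'],s['tool_rot'],c['xyz'])
np.save("w2c.npy",c,allow_pickle=True)
from numpy.linalg import inv
```

```text
[0.53080491 0.08900547 0.30003702] 0.042753692296582914 [-3.14133503e+00  6.97331864e-04  1.80808874e+00] [0.51172144 0.16334124 0.44216303]
```

View pics/w2.png

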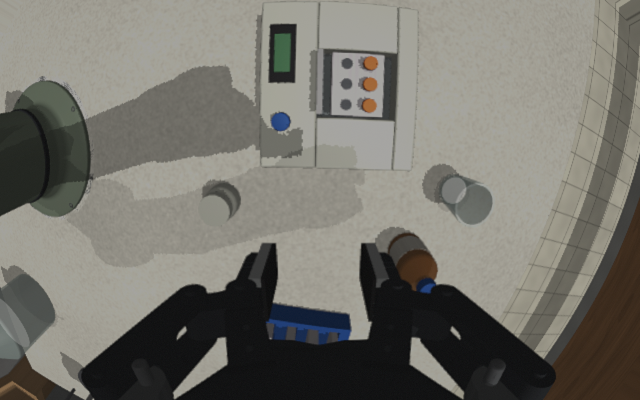

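Run:
```python
from h import *
np.set_printoptions(precision=4,suppress=True)
c=np.load("w2c.npy",allow_pickle=True).item()
P=cast(c,[(264,3),(417,10),(410,169),(261,167)],.085,True)[:,:2];print(P,P.mean(0))
for a,b in((0,1),(3,2),(3,0),(2,1)):
    d=P[b]-P[a];print(np.linalg.norm(d),np.arctan2(d[1],d[0]))
W=cast(c,[(331,50),(396,55),(392,120),(325,117)],.085,True)[:,:2];print("well",W)
L=cast(c,[(320,50),(316,113)],.115,True)[:,:2];print("lip",L)
yaw=.24;h=P.mean(0);R=np.array([[np.cos(yaw),-np.sin(yaw)],[np.sin(yaw),np.cos(yaw)]])
print("lip world",h+R@[-.02,0],"gap",h+R@[-.014,0])
g=h+R@[-.014,0]; print(delta(np.r_[g-R@[0,.076],.16],1.5708+yaw))
```

```text
[[0.4217 0.2696]
 [0.596  0.3083]
 [0.6371 0.1178]
 [0.4626 0.0773]] [0.5293 0.1932]
0.1785760977963749 0.21824374274508962
0.1791400973287714 0.22816911031246176
0.1966043234300928 1.7803411074269226
0.19482230670252476 1.7831112671358664
well [[0.5105 0.2291]
 [0.584  0.2443]
 [0.5987 0.1684]
 [0.5224 0.1517]]
lip [[0.4996 0.2208]
 [0.5114 0.1546]]
lip world [0.5099 0.1885] gap [0.5157 0.1899]
[ 0.0514  0.0186  0.28   -0.0001  0.0003 -0.0013]
```

>>> play_rows([
  [0.05,0.017,0.28,0,0,0.01,0.7],
  [0.05,0.017,0.28,0,0,0.01,0.7],
  [0.05,0.017,0.28,0,0,0.01,0.7],
  [0.05,0.017,0.28,0,0,0.01,0.7],
  [0.05,0.017,0.28,0,0,0.01,0.7],
])

```text
clock: 3.1
position: [0.5333, 0.1165, 0.161]
tool_rot: [-3.141, -0.0, 1.789]
force: [-0.5, -0.4, 0.7]
grip_width: 0.0255
finger_force: 0.0
```

Run:
```python
from h import *
c=get_calibration("wrist");im=grab_frame("wrist");cv2.imwrite("pics/w3.png",im[...,::-1])
s=observe();print(s['position'],s['grip_width'],s['tool_rot'],c['xyz'])
np.save("w3c.npy",c,allow_pickle=True)
cv2.imwrite("pics/w3z.png",cv2.resize(im[60:230,230:430,::-1],None,fx=3.5,fy=3.5,interpolation=cv2.INTER_CUBIC))
```

```text
[0.53392982 0.11654397 0.16196596] 0.025264191314427673 [3.13997619e+00 2.17502348e-04 1.78863218e+00] [0.51576774 0.1909885  0.30314948]
```

View pics/w3z.png

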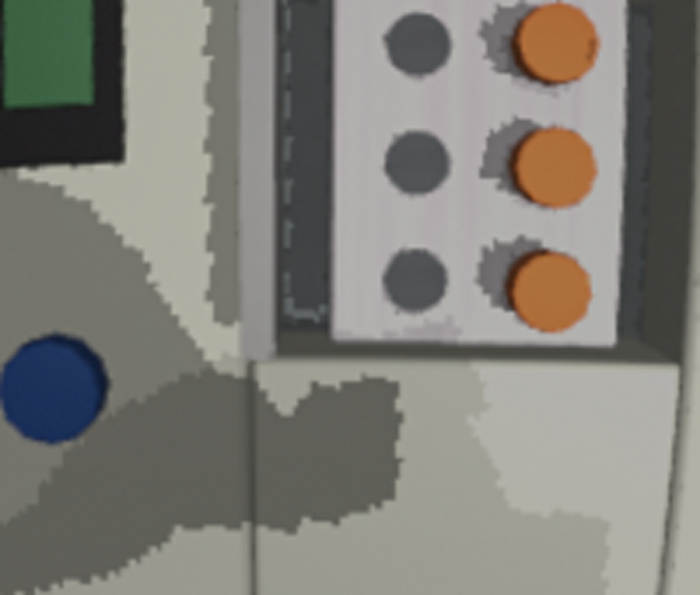

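Run:
```python
from h import *
np.set_printoptions(precision=4,suppress=True)
c=np.load("w3c.npy",allow_pickle=True).item()
im=cv2.imread("pics/w3.png");g=cv2.cvtColor(im,cv2.COLOR_BGR2GRAY).astype(float)
# sub-pixel edges per row
L=[];B=[]
for v in range(72,150,3):
    r=g[v-1:v+2].mean(0);d=np.diff(r)
    def e(a,b,s):
        w=np.clip(s*d[a:b],0,None);w[w<w.max()*.3]=0
        return (w*(np.arange(a,b)+.5)).sum()/w.sum()
    L.append((e(304,313,-1),v));B.append((e(319,331,1),v))
L=np.array(L);B=np.array(B)
for n,A,z in(("lip",L,.115),("blk",B,.085)):
    P=cast(c,A,z,True)[:,:2];f=cv2.fitLine(P.astype(np.float32),cv2.DIST_HUBER,0,.001,.001).ravel()
    y=np.arctan2(f[1],f[0])%np.pi-np.pi/2
    print(n,"yaw",y,"pt",f[2:],A[[0,-1]])
    if n=="lip":p0=f[2:];y0=y
    nrm=np.array([np.cos(y0),np.sin(y0)]);print("offset",(P-p0)@nrm)
q=lambda x,y:(230+x/3.5,60+y/3.5)
print("lip lower end",cast(c,[q(273,356)],.115,True),"block lower corners",cast(c,[q(331,342),q(616,345)],.085,True))
print("well corner low-right, low-left",cast(c,[q(684,364),q(275,358)],.085,True))
```

```text
lip yaw 0.2085334 pt [0.5101 0.1882] [[308.0242  72.    ]
 [308.0139 147.    ]]
offset [-0.0003  0.0002  0.0004 -0.0003 -0.0003  0.0003  0.0004 -0.0002 -0.0002
 -0.0002  0.0003 -0.0002 -0.0002 -0.0002  0.0005  0.0004 -0.0001 -0.0001
  0.0005  0.0005 -0.     -0.      0.0004  0.0004 -0.     -0.    ]
blk yaw 0.2130363 pt [0.52   0.1923] [[324.9478  72.    ]
 [324.6014 147.    ]]
offset [0.0104 0.0104 0.0104 0.0104 0.0105 0.0105 0.0105 0.0105 0.0106 0.0106
 0.0106 0.0107 0.0107 0.0105 0.0106 0.0106 0.0106 0.0106 0.0106 0.0106
 0.0106 0.0106 0.0106 0.0106 0.0107 0.0108]
lip lower end [[0.517  0.1557 0.115 ]] block lower corners [[0.5282 0.1555 0.085 ]
 [0.5864 0.1686 0.085 ]]
well corner low-right, low-left [[0.6024 0.1684 0.085 ]
 [0.5177 0.1498 0.085 ]]
```

```bash
python3 -c "
from h import *
print(delta([.5155,-.211,.17],1.624))
print(delta([.5155,-.211,.084],1.624))"
```

```text
[-0.6316 -0.1775 -0.0162  0.0008  0.      0.0786]
[-0.6316 -0.1778  0.1558  0.0008  0.      0.0786]
```

>>> play_rows([
  [-0.632,-0.1775,-0.016,0.001,0,0.0786,0.765],
  [-0.632,-0.1775,-0.016,0.001,0,0.0786,0.765],
  [-0.632,-0.1775,-0.016,0.001,0,0.0786,0.765],
  [-0.632,-0.1775,-0.016,0.001,0,0.0786,0.765],
  [-0.632,-0.1775,-0.016,0.001,0,0.0786,0.765],
  [-0.632,-0.1775,-0.016,0.001,0,0.0786,0.765],
  [-0.632,-0.1775,-0.016,0.001,0,0.0786,0.765],
  [-0.632,-0.1775,-0.016,0.001,0,0.0786,0.765],
  [-0.632,-0.1775,-0.016,0.001,0,0.0786,0.765],
  [-0.632,-0.1775,-0.016,0.001,0,0.0786,0.765],
])

```text
clock: 4.15
position: [0.5156, -0.2098, 0.1695]
tool_rot: [-3.141, 0.001, 1.626]
force: [-0.3, 1.0, 0.5]
grip_width: 0.0201
finger_force: 0.0
```

Run:
```python
from h import *
c=get_calibration("wrist");im=grab_frame("wrist")
s=observe();print(s['position'],s['grip_width'],s['tool_rot'])
cv2.imwrite("pics/w4z.png",cv2.resize(im[100:330,200:440,::-1],None,fx=2.5,fy=2.5))
print(delta([.5155,-.211,.084],1.624))
```

```text
[ 0.5155441  -0.20957656  0.1692218 ] 0.020005604321697148 [-3.14088333e+00  5.28521696e-04  1.62656960e+00]
[-2.700e-03 -1.000e-04  1.704e-01 -3.000e-04  3.000e-04  1.200e-03]
```

View pics/w4z.png

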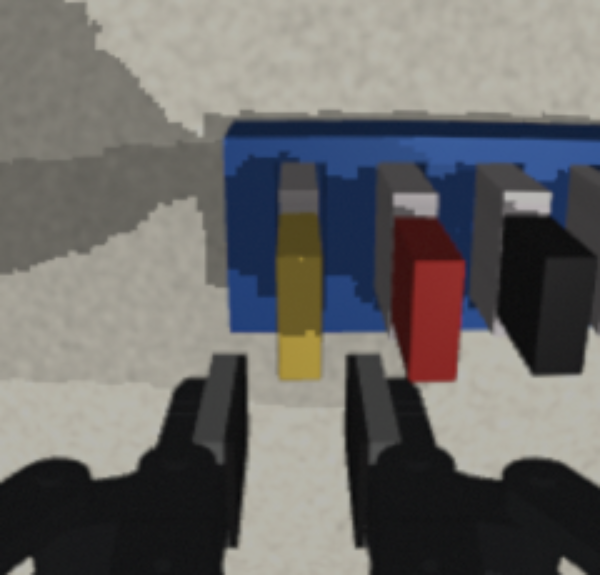

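>>> play_rows([
  [0,0,0.06,0,0,0,0.765],
  [0,0,0.12,0,0,0,0.765],
  [-0.001,0.001,0.17,0,0,0,0.765],
  [-0.001,0.001,0.17,0,0,0,0.765],
  [-0.001,0.001,0.17,0,0,0,1],
  [-0.001,0.001,0.17,0,0,0,1],
  [-0.001,0.001,0.17,0,0,0,1],
  [-0.001,0.001,0.17,0,0,0,1],
], newtons=45)

```text
clock: 5.0
position: [0.5154, -0.2108, 0.0833]
tool_rot: [-3.14, 0.0, 1.626]
force: [-0.4, 0.2, -0.4]
grip_width: 0.0114
finger_force: 46.1
```

```bash
python3 -c "
from h import *
print(delta([.5154,-.2108,.235],1.626))
print(delta([.5165,.1914,.235],1.5708+.212))"
```

```text
[-1.000e-04 -6.000e-04 -3.033e-01 -9.000e-04  1.000e-04 -2.000e-04]
[ 8.030e-01  4.560e-02 -3.036e-01 -9.000e-04  1.000e-04 -7.510e-02]
```

>>> play_rows([
  [0,0,-0.1,0,0,0,1],
  [0,0,-0.2,0,0,0,1],
  [0,0,-0.303,0,0,0,1],
  [0.803,0.0455,-0.303,0,0,-0.075,1],
  [0.803,0.0455,-0.303,0,0,-0.075,1],
  [0.803,0.0455,-0.303,0,0,-0.075,1],
  [0.803,0.0455,-0.303,0,0,-0.075,1],
  [0.803,0.0455,-0.303,0,0,-0.075,1],
  [0.803,0.0455,-0.303,0,0,-0.075,1],
  [0.803,0.0455,-0.303,0,0,-0.075,1],
])

```text
clock: 6.0
position: [0.516, 0.1409, 0.2346]
tool_rot: [-3.14, 0.0, 1.782]
force: [0.5, -0.9, -1.7]
grip_width: 0.0117
finger_force: 46.4
```

```bash
python3 -c "
from h import *
s=observe();print(s['position'],s['grip_width'],s['force'])
print(delta([.5165,.1914,.235],1.5708+.212))"
```

```text
[0.51602697 0.14092764 0.23461706] 0.01168657962553466 [ 0.47700339 -0.87429445 -1.73800241]
[ 0.0985  0.0221 -0.0008 -0.0008  0.0001 -0.0004]
```

>>> play_rows([
  [0.07,0.018,0,0,0,0,1],
  [0.07,0.018,0,0,0,0,1],
  [0.07,0.018,0,0,0,0,1],
  [0.07,0.018,0,0,0,0,1],
])

```text
clock: 6.4
position: [0.518, 0.174, 0.2343]
tool_rot: [-3.139, 0.001, 1.781]
force: [-0.0, -0.1, -0.5]
grip_width: 0.0115
finger_force: 46.4
```

```bash
python3 -c "
from h import *
c=get_calibration('wrist');im=grab_frame('wrist')
s=observe();print(s['position'],s['grip_width'],s['force'])
cv2.imwrite('pics/w5z.png',cv2.resize(im[100:330,200:440,::-1],None,fx=2.5,fy=2.5))
print(delta([.5165,.1914,.20],1.5708+.212))"
```

```text
[0.51805921 0.17385907 0.23432017] 0.011193886439363544 [-0.65793986 -0.32014073 -1.18078369]
[ 0.035   0.0044  0.0686 -0.001   0.0002 -0.001 ]
```

View pics/w5z.png

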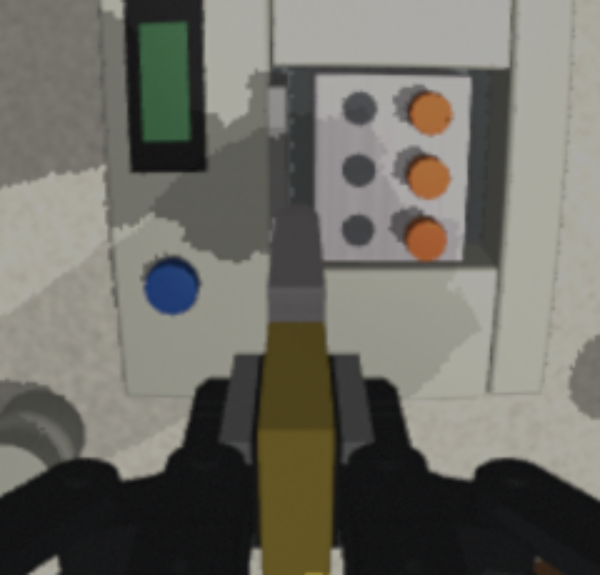

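>>> play_rows([
  [0.035,0.0044,0.0,-0.001,0,0,1],
  [0.035,0.0044,0.0,-0.001,0,0,1],
  [0.035,0.0044,0.04,-0.001,0,0,1],
  [0.035,0.0044,0.07,-0.001,0,0,1],
  [0.035,0.0044,0.1,-0.001,0,0,1],
  [0.035,0.0044,0.119,-0.001,0,0,1],
  [0.035,0.0044,0.119,-0.001,0,0,1],
  [0.035,0.0044,0.119,-0.001,0,0,1],
])

```text
clock: 7.25
position: [0.5162, 0.1928, 0.1749]
tool_rot: [-3.141, -0.0, 1.782]
force: [-0.3, -0.0, -0.8]
grip_width: 0.0114
finger_force: 46.4
```

```bash
cat >> h.py <<'E'
LIP=np.array([.5097,.1899]);YH=.212
def rep():
    s=observe();p=s['position'];R=Rm([0,0,YH]);q=R.T@np.r_[p[:2]-LIP,0];f=R.T@s['force']
    print("lipframe xy mm",(q[:2]*1e3).round(2),"z",p[2].round(4),"f",f.round(2),"m",s['moment'].round(2),"rot",s['tool_rot'].round(4),"w",s['grip_width'].round(4),s['clock'])
E
python3 -c "
from h import *
rep()"
```

```text
Traceback (most recent call last):
  File "h.py", line 26, in rep
    print("lipframe xy mm",(q[:2]*1e3).round(2),"z",p[2].round(4),"f",f.round(2),"m",s['moment'].round(2),"rot",s['tool_rot'].round(4),"w",s['grip_width'].round(4),s['clock'])
                                                                                                                                           ^^^^^^^^^^^^^^^^^^^^^
AttributeError: 'float' object has no attribute 'round'
```

>>> play_rows([
  [0,-0.001,0,0,0,0,1],
  [0,-0.002,0,0,0,0,1],
  [0,-0.003,0,0,0,0,1],
  [0,-0.003,0,0,0,0,1],
])

```text
clock: 7.65
position: [0.5156, 0.1927, 0.1754]
tool_rot: [3.139, -0.001, 1.782]
force: [5.6, 1.5, -2.7]
grip_width: 0.0118
finger_force: 46.2
```

```bash
sed -i "s/s\['grip_width'\].round(4)/round(float(s['grip_width']),4)/" h.py
python3 -c "
from h import *
rep()"
```

```text
lipframe xy mm [6.32 1.46] z 0.1754 f [ 5.74  0.3  -2.69] m [ 0.33 -1.64  0.1 ] rot [ 3.1394e+00 -5.0000e-04  1.7822e+00] w 0.0118 7.65
```

>>> play_rows([
  [0,0.003,0,0,0,0,1],
  [0,0.003,0.01,0,0,0,1],
  [0,0.003,0.02,0,0,0,1],
  [0,0.003,0.03,0,0,0,1],
  [0,0.003,0.036,0,0,0,1],
  [0,0.003,0.042,0,0,0,1],
  [0,0.003,0.048,0,0,0,1],
  [0,0.003,0.048,0,0,0,1],
])

```text
clock: 8.45
position: [0.5161, 0.1927, 0.1505]
tool_rot: [-3.141, -0.0, 1.782]
force: [2.7, 1.5, -3.6]
grip_width: 0.0117
finger_force: 45.9
```

```bash
python3 -c "
from h import *
rep()"
```

```text
lipframe xy mm [6.86 1.42] z 0.1505 f [ 2.93  0.92 -3.59] m [ 0.22 -0.45  0.13] rot [-3.1413e+00 -2.0000e-04  1.7825e+00] w 0.0117 8.45
```

>>> play_rows([
  [0,0,0.006,0,0,0,1],
  [0,0,0.012,0,0,0,1],
  [0,0,0.018,0,0,0,1],
  [0,0,0.024,0,0,0,1],
  [0,0,0.024,0,0,0,1],
])

```text
clock: 8.95
position: [0.5162, 0.1927, 0.1383]
tool_rot: [-3.141, -0.0, 1.782]
force: [2.2, 1.1, -4.9]
grip_width: 0.0117
finger_force: 45.8
```

```bash
python3 -c "
from h import *
rep()"
```

```text
lipframe xy mm [6.94 1.33] z 0.1383 f [ 2.35  0.59 -4.87] m [ 0.17 -0.58  0.12] rot [-3.1413e+00 -2.0000e-04  1.7824e+00] w 0.0117 8.95
```

>>> play_rows([
  [0,0,0.006,0,0,0,1],
  [0,0,0.012,0,0,0,1],
  [0,0,0.018,0,0,0,1],
  [0,0,0.022,0,0,0,1],
  [0,0,0.024,0,0,0,1],
  [0,0,0.026,0,0,0,1],
])

```text
clock: 9.55
position: [0.5162, 0.1928, 0.1258]
tool_rot: [3.142, -0.0, 1.782]
force: [0.7, 0.3, 4.4]
grip_width: 0.0117
finger_force: 47.2
```

```bash
python3 -c "
from h import *
rep()"
```

```text
lipframe xy mm [6.98 1.46] z 0.1258 f [0.77 0.14 4.38] m [-0.09  0.1   0.1 ] rot [ 3.1416e+00 -2.0000e-04  1.7824e+00] w 0.0117 9.55
```

>>> play_rows([
  [0,-0.001,0,0,0,0,1],
  [0,-0.002,0,0,0,0,1],
  [0,-0.002,0,0,0,0,1],
])

```text
clock: 9.85
position: [0.5161, 0.1927, 0.1257]
tool_rot: [3.14, -0.001, 1.782]
force: [7.6, 2.5, -6.6]
grip_width: 0.0115
finger_force: 45.6
```

```bash
python3 -c "
from h import *
rep()"
```

```text
lipframe xy mm [6.81 1.41] z 0.1257 f [ 8.    0.82 -6.61] m [ 0.44 -1.81  0.12] rot [ 3.1400e+00 -8.0000e-04  1.7822e+00] w 0.0115 9.85
```

>>> play_rows([
  [0,0.001,0,0,0,0,1],
  [0,0.002,0,0,0,0,1],
  [0,0.003,0,0,0,0,1],
  [0,0.003,0,0,0,0,1],
])

```text
clock: 10.25
position: [0.5163, 0.1928, 0.1257]
tool_rot: [-3.141, 0.0, 1.782]
force: [-2.2, 0.3, 1.3]
grip_width: 0.0117
finger_force: 46.7
```

```bash
python3 -c "
from h import *
rep()"
```

```text
lipframe xy mm [7.05 1.4 ] z 0.1257 f [-2.08  0.71  1.26] m [-0.03  0.42  0.05] rot [-3.1407  0.      1.7824] w 0.0117 10.25
```

>>> play_rows([
  [0,0.001,0,0,0,0,1],
  [0,0.002,0,0,0,0,1],
  [0,0.002,0,0,0,0,1],
  [0,0.002,0,0,0,0,1],
])

```text
clock: 10.65
position: [0.5173, 0.1929, 0.1256]
tool_rot: [-3.141, 0.0, 1.782]
force: [-5.4, -0.2, 1.4]
grip_width: 0.0114
finger_force: 46.6
```

```bash
python3 -c "
from h import *
rep()"
```

```text
lipframe xy mm [8.02 1.39] z 0.1256 f [-5.31  0.92  1.42] m [-0.19  1.41  0.04] rot [-3.1406  0.      1.7824] w 0.0114 10.65
```

>>> play_rows([
  [0,-0.002,0,0,0,0,1],
  [0,-0.0035,0,0,0,0,1],
  [0,-0.0035,0.001,0,0,0,1],
  [0,-0.0035,0.002,0,0,0,1],
  [0,-0.0035,0.002,0,0,0,1],
])

```text
clock: 11.15
position: [0.5163, 0.1928, 0.1251]
tool_rot: [3.141, -0.0, 1.782]
force: [-1.2, -0.8, 4.6]
grip_width: 0.0117
finger_force: 47.2
```

```bash
python3 -c "
from h import *
rep()"
```

```text
lipframe xy mm [7.01 1.42] z 0.1251 f [-1.36 -0.48  4.59] m [-0.28  0.57  0.05] rot [ 3.1409e+00 -1.0000e-04  1.7822e+00] w 0.0117 11.15
```

>>> play_rows([
  [0,0,0.001,0,0,0,1],
  [0,0,0.002,0,0,0,1],
  [0,0,0.003,0,0,0,1],
  [0,0,0.003,0,0,0,1],
])

```text
clock: 11.55
position: [0.5167, 0.193, 0.125]
tool_rot: [3.139, 0.0, 1.782]
force: [-7.7, -3.9, 30.3]
grip_width: 0.0113
finger_force: 50.9
```

```bash
python3 -c "
from h import *
rep()"
```

```text
lipframe xy mm [7.47 1.59] z 0.125 f [-8.4  -2.2  30.32] m [-1.    2.02  0.06] rot [3.1395e+00 2.0000e-04 1.7822e+00] w 0.0113 11.55
```

>>> play_rows([
  [0,0,-0.003,0,0,0,1],
  [0,0,-0.003,0,0,0,1],
  [0,0,-0.003,0,0,0,0.7],
  [0,0,-0.003,0,0,0,0.7],
  [0,0,-0.003,0,0,0,0.7],
  [0,0,-0.003,0,0,0,0.7],
])

```text
clock: 12.15
position: [0.516, 0.1927, 0.1247]
tool_rot: [-3.141, -0.0, 1.782]
force: [0.3, -0.3, -0.7]
grip_width: 0.0257
finger_force: 0.0
```

```bash
python3 -c "
from h import *
rep()"
```

```text
lipframe xy mm [6.7  1.42] z 0.1247 f [ 0.21 -0.39 -0.72] m [-0.02  0.01  0.02] rot [-3.1415e+00 -2.0000e-04  1.7824e+00] w 0.0257 12.15
```

>>> play_rows([
  [0,0,-0.05,0,0,0,0.7],
  [0,0,-0.13,0,0,0,0.7],
  [0,0,-0.22,0,0,0,0.7],
  [-0.08,0,-0.22,0,0,0,0.7],
  [-0.16,0,-0.22,0,0,0,0.7],
  [-0.16,0,-0.22,0,0,0,0.7],
  [-0.16,0,-0.22,0,0,0,0.7],
  [-0.16,0,-0.22,0,0,0,0.7],
])

```text
clock: 12.95
position: [0.5326, 0.1154, 0.2348]
tool_rot: [3.142, -0.001, 1.783]
force: [0.1, 0.4, -0.5]
grip_width: 0.0256
finger_force: 0.0
```

Run:
```python
from h import *
rep()
c=get_calibration("wrist");im=grab_frame("wrist");cv2.imwrite("pics/w6.png",im[...,::-1])
def caps(im,c,z=.101):
    h=cv2.cvtColor(im,cv2.COLOR_RGB2HSV);m=((h[...,0]>7)&(h[...,0]<17)&(h[...,1]>150)&(h[...,2]>120)).astype(np.uint8);m[230:]=0
    n,l,st,ce=cv2.connectedComponentsWithStats(m);k=[i for i in range(1,n) if st[i,4]>80]
    P=cast(c,ce[k],z,True);return ((P[:,:2]-LIP)@Rm([0,0,YH])[:2,:2]*1e3).round(2)
print(caps(im,c))
for k in(2,3):print(k,caps(cv2.imread(f"pics/w{k}.png")[...,::-1].copy(),np.load(f"w{k}c.npy",allow_pickle=True).item()))
cv2.imwrite("pics/w6z.png",cv2.resize(im[60:260,220:430,::-1],None,fx=2.8,fy=2.8))
```

```text
lipframe xy mm [  6.68 -77.69] z 0.2348 f [ 0.14  0.36 -0.49] m [0.03 0.03 0.02] rot [ 3.1415e+00 -7.0000e-04  1.7834e+00] w 0.0256 12.95
[[ 53.2   23.55]
 [ 53.03  -0.25]
 [ 53.29 -23.93]]
2 [[ 51.64  23.31]
 [ 51.72  -0.37]
 [ 51.49 -24.19]]
3 [[ 51.67  23.42]
 [ 51.7   -0.3 ]
 [ 51.77 -24.08]]
```

View pics/w6z.png

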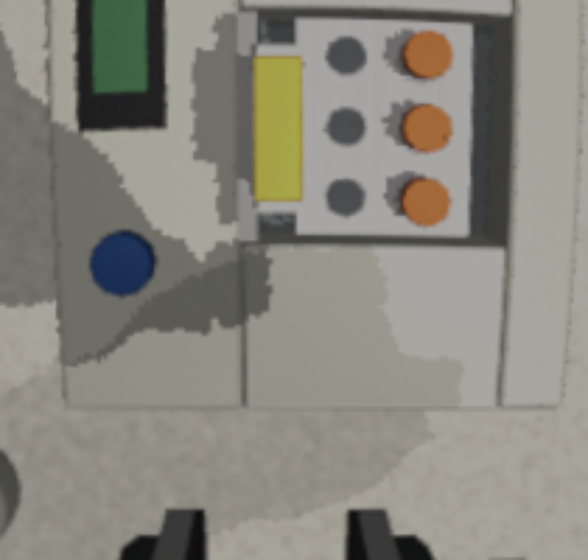

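```bash
python3 -c "
from workcell import *
print(job_done())"
```

```text
the job is handed in; nothing more can be done
None
```

The yellow plate (12 mm) is fully down in the gap and held snugly: it took up about 1.5 mm of the block's spring travel. I tried only that one, because the measured gap of about 10.6 mm ruled out the other three, which still stand in the blue stand's slots. The hardest press on the heater was about 30 N, and the job is handed in.

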